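Clamp a block of cheese in the slicing guide with its travelling feed knob

TASK

Lay the block of cheese in the channel of the slicing guide, lengthwise between the pusher and the end fence, and let go of it. Then turn the feed knob clockwise, going along with it as its carriage travels, until the pusher holds the cheese firmly against the fence (about 10 N) without denting it, and leave it clamped. Move the carriage by its knob only, do not drag or shove the knob sideways on its soft rubber mount, and leave the bottle, cup and jar alone.

Things in the scene. Friction and masses are not known exactly. Their poses are not given: they have to be found in the camera images.
- cheese_center (a point): Centre (half-way up) of a pale yellow hard cheese block, 56 mm (its x) by 80 mm (its y, the long side) by 50 mm high, 0.25 kg, at first lying flat on the counter. Its x and y axes lie along the short and long side; either way round is good.
- cheese: The same block of cheese; origin at the centre of its underside.
- guide: Slicing guide fixed to the counter: a beech board 150 mm (x) by 300 mm (y), 12 mm thick, with two steel rails along y, 66 mm apart inside, 6 mm above the board; the cheese lies on the board between them, long side along y. Origin on the counter under the channel's middle line; +y is the feed direction. The channel's board reaches from y = -170 to +130 mm.
- channel (a point): Point fixed to the guide, on the board's top (12 mm up) at guide y = 0, axes as the guide's. The end fence, an aluminium plate across the channel (62 mm wide, top 54 mm above the counter), was set by the last user: its inner face is somewhere between y = +55 and +69 mm, the pusher's face at the start at y = -50 mm. The fence stays put under the forces of this job.
- carriage: Aluminium carriage (62 by 70 mm, top 45 mm up) driven to the guide's +y by a rack and the feed knob on it; at the start fully back. Origin at counter level under the knob's axis. Ahead of it is the pusher, a steel plate 60 mm wide, top 54 mm up, its front face 65 mm ahead (+y) of the knob's axis. The pusher is sprung: it yields 1 mm per 6 N (6 mm at most). The drive holds up to 17 N where it is left.
- knob_grip (a point): Grip point of the black feed knob on the carriage, on its vertical axis, 84 mm above the counter: a disc of 44 mm with an upright bar 42 mm long (along this point's x axis) and 14 mm thick (y); the bar's top is 7 mm above and its foot, on the disc, 23 mm below this point. At the start the bar lies along the guide's x, at guide y = -115 mm.
- feed_knob (a joint): Angle of the feed knob, rad, from 0 (start) clockwise seen from above, 4 at most (3 always suffices). Each rad drives carriage and knob 15 mm along the guide's +y. Free turning takes up to 0.26 N m (friction; less felt when paused); each newton of the pusher on the cheese adds 0.015 N m (sliding the cheese: up to 4 N), each newton of sideways push on the knob along +y takes off 0.015 N m.
- knob_axis (a point): Point on the axis of the knob's steel spindle, at the height of the grip point and right under it at rest. The knob stands on its spindle on a soft rubber mount that gives 1 mm for each 3 N of sideways push, in any level direction; it tears when the knob is pushed more than 5 mm (15 N) off the spindle's axis.
- bottle: Bystander: brown glass bottle, 62 mm across, 200 mm tall; origin at its underside.
- cup: Bystander: white plastic cup, 74 mm across, 85 mm tall; origin at its underside.
- jar: Bystander: glass jar with steel cap, 70 mm across, 90 mm tall; origin at its underside.
There are look-alikes about, which are no part of the job. Leave any blue or turquoise look-alike of the cheese alone.

How it is judged:
On the way, in this order (a step that is already met when the one before it is completed fails the run):
1. the cheese lies flat in the channel between pusher and fence, along the guide, and is let go (x of cheese_center in the frame of guide between -0.01 and 0.01 m and y of cheese_center in the frame of guide between -0.02 and 0.06 m and z of cheese_center in the frame of guide between 0.033 and 0.041 m and angle between the y axis of cheese_center and the y axis of guide, either way round below 0.12 rad and contact force between the fingers and cheese below 0.2 N and contact force between carriage and cheese below 2 N), for 0.2 s.
2. the pusher is wound up against the cheese with more than 5 N (x of cheese_center in the frame of guide between -0.01 and 0.01 m and y of cheese_center in the frame of guide between -0.02 and 0.06 m and z of cheese_center in the frame of guide between 0.033 and 0.041 m and angle between the y axis of cheese_center and the y axis of guide, either way round below 0.12 rad and contact force between carriage and cheese above 5 N), for 0.3 s.
At the end, for the whole second after the job is handed in: The cheese lies flat on the board in the channel (within 10 mm of its middle line, within 0.12 rad of its direction), the pusher presses it against the fence with 5 to 15 N, and all is at rest (all of step 2 and contact force between carriage and cheese below 15 N and linear speed of each of cheese, carriage below 0.005 m/s); the robot touches nothing.
It fails at once if the cheese is dented: pusher pressed on it with more than 22 N (contact force between carriage and cheese above 22 N).
It fails at once if the knob's rubber mount is torn: pushed more than 5 mm (15 N) off its axis (horizontal distance between knob_grip and knob_axis above 0.005 m).
It fails at once if the carriage itself is pushed with the fingers (more than 5 N) instead of by its knob (contact force between any of the fingers, the arm and carriage_c0 above 5 N).
It fails at once if a bystander is moved more than 30 mm (distance of any of bottle, cup, jar from where it was at the start of the episode above 0.03 m).
It also fails if it takes over 72 s, if anything falls off the work surface, if the arm or the gripper's body presses on something with over 40 N, if the wrist force passes 120 N, or if a joint passes its speed limit or range.

ROBOT

A 6-joint arm with a two-finger parallel gripper is mounted at the origin on the work surface. World frame = base frame: x ahead of the robot, y to its left, z up, the work surface at z = 0. Lengths are in m, angles in rad, forces in N, time in s.
With the tool pointing down it reaches from about 0.375 to 0.9 m from the base axis. Payload 3.1 kg.
Tool frame: the origin (TCP) lies at the centre of the arm's flange, where the gripper is bolted on; the fingertips stand 173 mm ahead of it and the grasp point (between the pads) lies 155 mm ahead of it (tip_extent is the distance from the TCP to the fingertips, in m); z points along the fingers, y is the direction in which the jaws open and shut (so a half turn about z gives the same grasp; the last joint's range is limited). The gripper opens to 85 mm and grips with 20 to 120 N. Pads are 22 mm wide; open, the fingers measure 114 mm over their backs; the gripper's body (76 mm by 85 mm) begins 54 mm behind the grasp point. The pads swing forward as they close: fully open they stand 13 mm farther back than shut.
Start: joints at [-1.385, 0.527, 1.433, -0, 1.181, -0.178], TCP at [0.222, -0.584, 0.405] pointing down, gripper open.
Joint ranges: [-3.08, 3.08], [-0.75, 2.2], [0.22, 2.44], [-1.43, 4.57], [0, 2.65], [-2.85, 2.85]. Speed limits (rad/s): [2.79, 2.79, 3.14, 3.14, 3.14, 3.14].

INTERFACE

Orientations are given as a unit quaternion [x, y, z, w].
In Python, from station import sense, snapshot, sign_off, tip_extent gives the robot as it stands. The module is installed in compiled form; this text tells all that it offers.
- The arm moves only by the tool servo_tool, never from a script. Its argument "rows" is a list of rows, each a list of 3 entries, a list of its own where there are three numbers: the shift along the tool's x, y, z in mm, then the turn about the tool's z in degrees, then the opening, from -1 (shut) to 1 (fully open), so that 0 is half open. A call has 1 to 8 rows; each row is the pose to reach, as a shift and turn from the pose measured when the call began, along the tool's axes at that moment; what a row does not reach only later rows make up. A row lasts 1/10 s, in which the tool goes at most 50 mm and 8.59 degrees, less where a joint would pass 70% of its speed; a pose out of reach is approached as far as the arm can. A call with a gripper value outside its range is refused whole. The fingers move at their own pace and stop on an object; "force" is the grip in N (left out, the last holds). Time passes only in rows, so rows that repeat a pose let the fingers close. It gives the time, the measured TCP pose, the force and the opening at its end, in the units of the state.
- sense(): the state, without advancing time (a new reading comes with each control period).
- snapshot(name): name is "scene" or "top"; returns a dict with "image" (480x640x3 uint8, blue, green, red), "z_map" (480x640 float32, m along the optical axis (not along the pixel's ray), 0 where there is no reading), "vertical_fov" (degrees; the focal length in pixels is half the picture's height over the tangent of half this angle, whatever the lens; pixels are square), "cx", "cy" (the principal point, pixels), "k1" (the pictures are not rectified: a ray, as slopes to the right and down, at radius r is drawn at 1 + k1 r^2 times it, then the intrinsics apply), "cam_to_world" (4x4, takes a point from camera to world coordinates). Camera axes: x right, y down, z forward; pixel columns grow to the right and rows downward; lengths in m; the calibration is good to about 2 mm. A picture is of the moment at which its call begins.
- sign_off(): hands the job in, once; it reports no verdict.
The state is a dict: "t": time; "q": joint angles; "qd": joint speeds; "tau": joint torques, N m; "tcp_pos": TCP position; "tool_rot": TCP orientation; "force": force on the tool from outside, world axes, zero at the start; "ft_torque": the same for the moment, N m; "finger_gap": opening from 0.0 (shut) to 1.0 (fully open).
Only numpy, scipy, OpenCV 4.12 (cv2) and the standard library are available. Lean on these libraries where they do the work, as an engineer would, in place of code of your own. Each camera call takes 0.05 s, during which the arm holds its last target. There are 200 camera calls.

## Working session

There is one attempt and no reset: what is moved stays moved. The work goes in short steps, Python scripts to look and compute and a tool call to move; the robot and the scene stay as the last step left them, time stands still between calls to the robot, and variables do not carry over. Pictures are saved under pics/ and viewed, about 8 in all and at most 12, crops included, and the job is handed in when it is done.

Besides the shell and the picture viewer there is one more tool, called after "Emit:" as a command line: name --argument value ..., lists and objects as JSON in quotes. servo_tool: Moves the arm, as the interface text tells. Its arguments: {"type":"object","properties":{"rows":{"type":"array"},"force":{"type":"number"}},"required":["rows"]}

```bash
mkdir -p pics
cat > h.py <<'E'
import numpy as np, cv2
from station import sense, snapshot, sign_off, tip_extent
def K(s):
    h,w=s["image"].shape[:2]; f=h/2/np.tan(np.radians(s["vertical_fov"])/2)
    return f
def ray(s,uv):
    f=K(s); uv=np.atleast_2d(np.array(uv,float)); d=(uv-[s["cx"],s["cy"]])/f; x=d.copy()
    for _ in range(30): x=d/(1+s["k1"]*(x**2).sum(1,keepdims=True))
    return np.c_[x,np.ones(len(x))]
def on_plane(s,uv,z):
    T=np.array(s["cam_to_world"]); r=ray(s,uv)@T[:3,:3].T; o=T[:3,3]
    return o+r*((z-o[2])/r[:,2:3])
def cloud(s):
    h,w=s["z_map"].shape; v,u=np.mgrid[:h,:w]; r=ray(s,np.c_[u.ravel(),v.ravel()])
    T=np.array(s["cam_to_world"]); p=(r*s["z_map"].reshape(-1,1))@T[:3,:3].T+T[:3,3]
    p[s["z_map"].ravel()==0]=np.nan
    return p.reshape(h,w,3)
E
python3 - <<'E'
from h import *
for n in("scene","top"):
    s=snapshot(n); cv2.imwrite(f"pics/{n}0.png",s["image"]); np.savez(n+"0.npz",**s)
    print(n,s["vertical_fov"],s["cx"],s["cy"],s["k1"],np.round(s["cam_to_world"],3))
s=sense();print(s["t"],s["tcp_pos"],s["tool_rot"],s["force"],s["finger_gap"],tip_extent)
E
```

```text
scene 53.252322677564784 322.8828513353992 236.64914397647132 -0.09056789389325309 [[-5.000e-03  6.360e-01 -7.710e-01  1.423e+00]
 [ 1.000e+00 -9.000e-03 -1.400e-02  1.000e-03]
 [-1.600e-02 -7.710e-01 -6.360e-01  7.840e-01]
 [ 0.000e+00  0.000e+00  0.000e+00  1.000e+00]]
top 46.42792442554799 319.66922079068144 241.10627990274642 -0.16864601003289392 [[-6.00e-03 -9.99e-01  4.80e-02  4.99e-01]
 [-1.00e+00  6.00e-03  1.00e-03 -3.40e-02]
 [-2.00e-03 -4.80e-02 -9.99e-01  1.25e+00]
 [ 0.00e+00  0.00e+00  0.00e+00  1.00e+00]]
0.1 [ 0.22236294 -0.58376846  0.40385823] [ 9.83496683e-01  1.80923619e-01 -1.63094075e-05 -9.57903177e-04] [0.30731282 0.62084277 0.05342204] 0.9969931534468844 0.1734
```

View pics/top0.png

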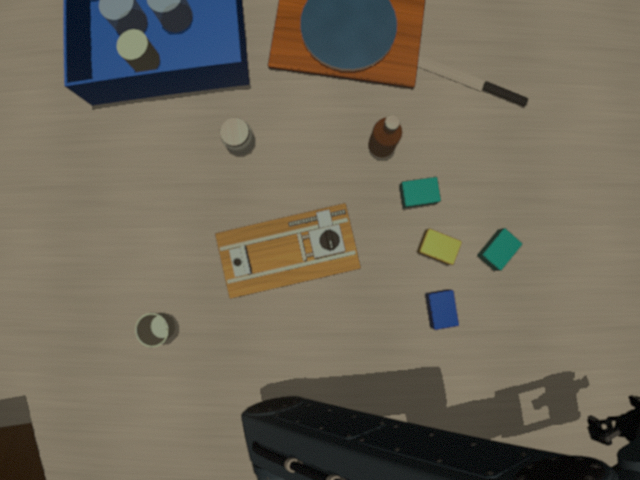

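View pics/scene0.png

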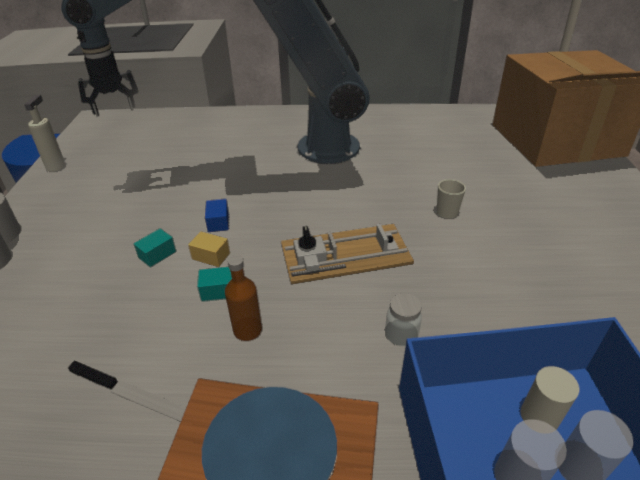

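Candidates in the top view are yellow block (440,246), teal (421,192), teal (500,249) and blue (443,309). Pale yellow at (440,246) fits the description; the others are the look-alikes. The guide is at (288,250), with the knob at (329,240) and the fence at (238,262).

Run:
```python
from h import *
s=dict(np.load("top0.npz")); im=s["image"]; hsv=cv2.cvtColor(im,cv2.COLOR_BGR2HSV); P=cloud(s)
print(hsv[246,440],hsv[192,421],im[246,440])
m=((abs(hsv[...,0].astype(int)-hsv[246,440,0])<6)&(hsv[...,1]>100)).astype(np.uint8)
m[:, :400]=0;m[:200]=0;m[300:]=0
top=m.astype(bool)&(P[...,2]>0.042)
pts=P[top]; print("n",m.sum(),top.sum(),"z",np.median(pts[:,2]))
mm=top.astype(np.uint8); c=max(cv2.findContours(mm,cv2.RETR_EXTERNAL,cv2.CHAIN_APPROX_NONE)[0],key=cv2.contourArea)[:,0]
w=on_plane(s,c,.05)
r=cv2.minAreaRect((w[:,:2]*1000).astype(np.float32)); b=cv2.boxPoints(r); print("cheese",r,b.round(1).tolist())
# board: by height 12mm in region
reg=np.zeros(m.shape,bool); reg[195:305,205:370]=1
bm=reg&(hsv[...,1]>80)&(hsv[...,0]<20); bm|=reg&(P[...,2]>.009)
bm=cv2.morphologyEx(bm.astype(np.uint8),cv2.MORPH_OPEN,np.ones((3,3)))
c=max(cv2.findContours(bm,cv2.RETR_EXTERNAL,cv2.CHAIN_APPROX_NONE)[0],key=cv2.contourArea)[:,0]
w=on_plane(s,c,.012); r=cv2.minAreaRect((w[:,:2]*1000).astype(np.float32)); b=cv2.boxPoints(r); print("board",r,b.round(1).tolist())
# knob
km=reg&(hsv[...,2]<50); km[:, :310]=0
c=max(cv2.findContours(km.astype(np.uint8),cv2.RETR_EXTERNAL,cv2.CHAIN_APPROX_NONE)[0],key=cv2.contourArea)
(x,y),rr=cv2.minEnclosingCircle(c); print("knob px",x,y,rr,"disc@61",on_plane(s,[x,y],.061)*1000)
q=P[reg&(P[...,2]>.08)]; print("bar top",len(q),q.mean(0)*1000 if len(q) else 0)
crop=im[190:310,205:475]; cv2.imwrite("pics/c1.png",cv2.resize(crop,None,fx=2.96,fy=2.96,interpolation=cv2.INTER_CUBIC))
```

```text
[ 31 130 149] [ 83 182 119] [ 73 149 146]
n 875 871 z 0.05218468431736745
cheese ((544.8329467773438, -293.876708984375), (77.92396545410156, 53.73374938964844), 68.10428619384766) [[505.3999938964844, -320.0], [555.2000122070312, -340.0], [584.2999877929688, -267.70001220703125], [534.4000244140625, -247.6999969482422]]
board ((538.850341796875, 40.11516571044922), (151.8354034423828, 301.5269775390625), 12.710445404052734) [[431.6000061035156, 170.5], [498.0, -123.69999694824219], [646.0999755859375, -90.30000305175781], [579.7000122070312, 203.89999389648438]]
knob px 327.0 240.0 8.24631118774414 disc@61 [[558.94436434 -47.94299587  61.        ]]
bar top 135 [558.52274975 -52.09348203  92.23825374]
```

View pics/c1.png

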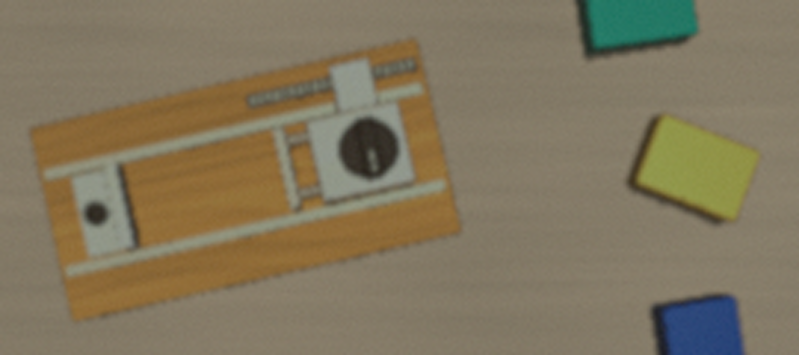

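Picture 3 (crop) confirms the choice: the pale yellow block is at crop (695,167), with teal above and blue below. The board, rails and knob (368,148) are clear, the fence's inner face is at about (130,207) and the pusher at (288,165). Next I refine the rails and fence and compute the first move.

```bash
cat >> h.py <<'E'
from scipy.spatial.transform import Rotation as R
YG=12.71  # guide yaw: guide x axis direction, deg
def yaw():
    s=sense(); x=R.from_quat(s["tool_rot"]).as_matrix()[:,0]; return np.degrees(np.arctan2(x[1],x[0]))
def rel(p,yw=None):
    s=sense(); M=R.from_quat(s["tool_rot"]).as_matrix(); d=M.T@(np.array(p)/1000-s["tcp_pos"])*1000
    t=0 if yw is None else (yaw()-yw+180)%360-180
    return d.round(1),round(t,2)
E
python3 - <<'E'
from h import *
s=dict(np.load("top0.npz")); im=s["image"].astype(np.float32); P=cloud(s)
a=np.radians(YG); gx=np.array([np.cos(a),np.sin(a)]); gy=np.array([-gx[1],gx[0]])
C=np.array([538.85,40.1])+20*gy; print("guide origin",C)
def proj(p):  # world->px
    T=s["cam_to_world"]; c=(p-T[:3,3])@T[:3,:3]; x=c[:,:2]/c[:,2:]; x=x*(1+s["k1"]*(x**2).sum(1,keepdims=True)); return x*K(s)+[s["cx"],s["cy"]]
g=cv2.split(im)[0]  # blue channel: wood dark, metal bright
def prof(xs,ys,z):
    X,Y=np.meshgrid(xs,ys); w=np.c_[(C+X.reshape(-1,1)*gx+Y.reshape(-1,1)*gy)/1000,np.full(X.size,z)]
    q=proj(w).astype(np.float32); return cv2.remap(g,q[:,0].reshape(X.shape),q[:,1].reshape(X.shape),cv2.INTER_LINEAR)
xs=np.arange(-50,51,2)
for ys in((-40,0),(0,45)):
    p=prof(xs,np.arange(*ys,2),.018).mean(0)
    for side in(xs<-20,xs>20):
        ww=p[side]-p[side].min(); ww[ww<.5*ww.max()]=0; print(ys,"rail x",(xs[side]*ww).sum()/ww.sum(), (ww>0).sum()*2)
ys=np.arange(-70,100,2); 
for z in(.054,.012): p=prof(np.arange(-20,21,4),ys,z).mean(1); print(z,list(zip(ys.tolist(),p.round().astype(int).tolist())))
# fence/pusher heights from cloud
q=P.reshape(-1,3)*1000; l=(q[:,:2]-C); gxv=l@gx; gyv=l@gy
f=(abs(gxv)<20)&(q[:,2]>45)&(q[:,2]<62)&(gyv>20)&(gyv<140); print("fence y range",np.percentile(gyv[f],[0,5,95,100]),np.median(q[f,2]))
f=(abs(gxv)<20)&(q[:,2]>48)&(q[:,2]<62)&(gyv>-80)&(gyv<20); print("pusher",f.sum(),np.percentile(gyv[f],[5,50,95]),np.median(gxv[f]))
f=(abs(gxv)<30)&(q[:,2]>80)&(gyv<-80)&(gyv>-150); print("bar",gxv[f].mean(),gyv[f].mean(),np.ptp(gxv[f]),np.ptp(gyv[f]))
print(rel([544.8,-293.9,300],68.1),rel([544.8,-293.9,185],68.1))
E
```

```text
guide origin [534.44967072  59.60992317]
(-40, 0) rail x -36.98220856476979 8
(-40, 0) rail x 37.05339346902465 8
(0, 45) rail x -36.98289938271544 8
(0, 45) rail x 37.051686243381425 8
0.054 [(-70, 66), (-68, 65), (-66, 66), (-64, 67), (-62, 66), (-60, 72), (-58, 92), (-56, 114), (-54, 123), (-52, 116), (-50, 93), (-48, 67), (-46, 55), (-44, 55), (-42, 56), (-40, 56), (-38, 56), (-36, 55), (-34, 56), (-32, 56), (-30, 56), (-28, 56), (-26, 56), (-24, 55), (-22, 56), (-20, 56), (-18, 56), (-16, 55), (-14, 56), (-12, 55), (-10, 55), (-8, 55), (-6, 55), (-4, 55), (-2, 56), (0, 55), (2, 55), (4, 55), (6, 55), (8, 56), (10, 55), (12, 55), (14, 55), (16, 55), (18, 55), (20, 55), (22, 55), (24, 55), (26, 55), (28, 56), (30, 55), (32, 55), (34, 54), (36, 55), (38, 55), (40, 55), (42, 55), (44, 55), (46, 55), (48, 55), (50, 56), (52, 55), (54, 55), (56, 55), (58, 54), (60, 50), (62, 48), (64, 62), (66, 94), (68, 123), (70, 135), (72, 136), (74, 134), (76, 130), (78, 127), (80, 122), (82, 113), (84, 105), (86, 101), (88, 99), (90, 100), (92, 104), (94, 112), (96, 121), (98, 121)]
0.012 [(-70, 
[... 524 characters left out ...]
(30, 54), (32, 55), (34, 56), (36, 55), (38, 55), (40, 55), (42, 55), (44, 55), (46, 56), (48, 55), (50, 55), (52, 56), (54, 56), (56, 55), (58, 56), (60, 55), (62, 55), (64, 52), (66, 48), (68, 51), (70, 74), (72, 106), (74, 129), (76, 137), (78, 136), (80, 133), (82, 129), (84, 126), (86, 120), (88, 111), (90, 104), (92, 99), (94, 97), (96, 98), (98, 102)]
fence y range [66.4786874  67.1170792  76.52191555 77.63920603] 55.42464226313682
pusher 89 [-78.8068333  -54.63685646 -50.07615433] 0.5613118283588027
bar -1.093392097226012 -114.26271640699161 42.07360251363334 14.052501373616934
(array([ 404.5, -155.9,  104.3]), np.float64(-47.25)) (array([ 404.4, -155.7,  219.3]), np.float64(-47.25))
```

Emit:
servo_tool --rows '[[[100, -39, 26], -12, 1], [[200, -78, 52], -24, 1], [[300, -117, 78], -36, 1], [[360, -140, 95], -44, 1], [[400, -155, 104], -47.2, 1], [[404.5, -156, 104], -47.2, 1], [[404.5, -156, 104], -47.2, 1], [[404.5, -156, 104], -47.2, 1]]' --force 40

```text
t: 0.9
tcp_pos: [0.5124, -0.3222, 0.31]
tool_rot: [0.829, 0.559, 0.0, -0.001]
force: [0.4, -1.1, 0.2]
finger_gap: 0.998
```

```bash
python3 -c "
from h import *
s=sense();print(s['t'],s['tcp_pos'],yaw(),s['q'],s['force'])
print(rel([544.8,-293.9,300],68.1),rel([544.8,-293.9,184],68.1))"
```

```text
0.9 [ 0.51244525 -0.32224844  0.31003286] 68.03758122187612 [-7.46003318e-01  6.19876898e-01  1.56702850e+00  1.38497466e-03
  9.56945106e-01 -3.63487438e-01] [ 0.42437396 -1.11783802  0.23524147]
(array([38.4, 19.4, 10.1]), np.float64(-0.06)) (array([ 38.2,  19.6, 126.1]), np.float64(-0.06))
```

Emit:
servo_tool --rows '[[[38, 19.5, 20], 0, 1], [[38, 19.5, 50], 0, 1], [[38, 19.5, 80], 0, 1], [[38, 19.5, 80], 0, 1]]'

```text
t: 1.3
tcp_pos: [0.5434, -0.2922, 0.2257]
tool_rot: [0.828, 0.56, -0.001, -0.006]
force: [0.0, 0.4, -0.9]
finger_gap: 0.999
```

```bash
python3 -c "
from h import *
s=sense();print(s['t'],s['tcp_pos'],yaw(),s['force'])
print(rel([544.8,-293.9,184],68.1))
s=snapshot('scene');cv2.imwrite('pics/s1.png',cv2.resize(s['image'][130:330,80:350],None,fx=2.96,fy=2.96))"
```

```text
1.3 [ 0.54342194 -0.29222697  0.22573951] 68.10660191508167 [ 0.00778327  0.4152015  -0.86273148]
(array([-1.2,  2.4, 41.7]), np.float64(0.01))
```

View pics/s1.png

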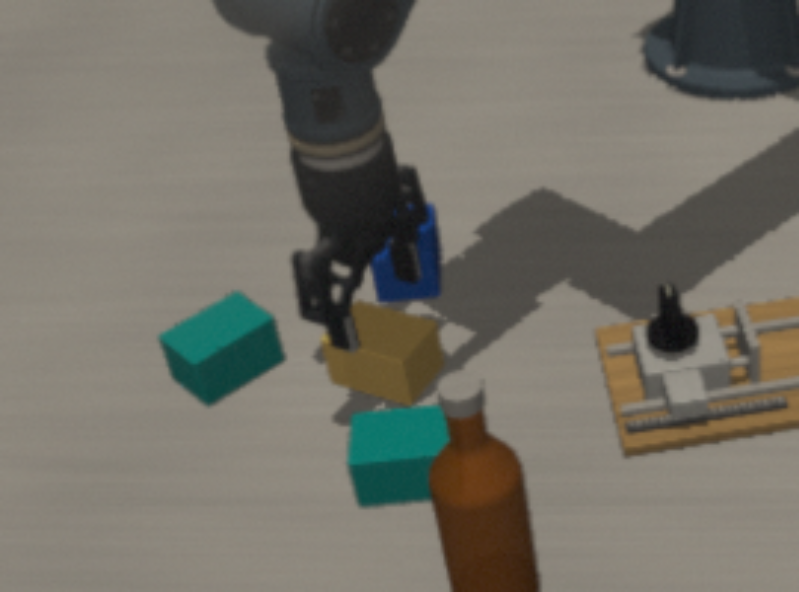

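Picture 4 shows the open fingers at (340,325) and (405,265), straddling the yellow block at (385,350), with the look-alikes clear. Descending and closing.

Emit:
servo_tool --rows '[[[-1, 2.4, 20], 0, 1], [[-1, 2.4, 41.5], 0, 1], [[-1, 2.4, 41.5], 0, 1], [[-1, 2.4, 41.5], 0, 1], [[-1, 2.4, 41.5], 0, -1], [[-1, 2.4, 41.5], 0, -1], [[-1, 2.4, 41.5], 0, -1], [[-1, 2.4, 41.5], 0, -1]]' --force 40

```text
t: 2.15
tcp_pos: [0.5459, -0.2952, 0.1881]
tool_rot: [0.829, 0.56, -0.0, -0.003]
force: [-2.0, 0.5, 6.0]
finger_gap: 0.649
```

Emit:
servo_tool --rows '[[[0, 0, 0], 0, -1], [[0, 0, 0], 0, -1], [[0, 0, 0], 0, -1]]'

```text
t: 2.45
tcp_pos: [0.5459, -0.2951, 0.1881]
tool_rot: [0.829, 0.56, -0.0, -0.003]
force: [0.4, 0.1, 0.8]
finger_gap: 0.65
```

```bash
cat >> h.py <<'E'
a_=np.radians(YG); gx=np.array([np.cos(a_),np.sin(a_)]); gy=np.array([-gx[1],gx[0]]); G0=np.array([534.45,59.61])
def gw(x,y,z): return [*(G0+x*gx+y*gy),z]
E
python3 -c "
from h import *
s=sense();print(s['t'],s['tcp_pos'],yaw(),s['force'],s['finger_gap'])
z=s['tcp_pos'][2]*1000
print(rel(gw(0,6,z+70),YG+90),rel(gw(0,6,z+14),YG+90))"
```

```text
2.45 [ 0.54590333 -0.29509554  0.18811349] 68.06558659366273 [0.3934795  0.13827373 0.82861638] 0.6496175772774293
(array([ 329.9, -146.9,  -68.3]), np.float64(-34.64)) (array([ 329.7, -146.6,  -12.3]), np.float64(-34.64))
```

Emit:
servo_tool --rows '[[[0, 0, -40], 0, -1], [[0, 0, -85], 0, -1], [[40, -18, -125], -3, -1], [[85, -38, -130], -8, -1], [[130, -58, -130], -14, -1], [[175, -78, -130], -20, -1], [[220, -98, -130], -25, -1], [[260, -116, -130], -30, -1]]'

```text
t: 3.25
tcp_pos: [0.5353, -0.0092, 0.3193]
tool_rot: [0.654, 0.756, 0.0, -0.003]
force: [0.0, -0.0, -2.3]
finger_gap: 0.648
```

```bash
python3 -c "
from h import *
s=sense();print(s['t'],s['tcp_pos'],yaw(),s['force'],s['finger_gap'])
print(rel(gw(0,6,300),YG+90),rel(gw(0,6,215),YG+90))"
```

```text
3.25 [ 0.5353221  -0.00918301  0.31927543] 98.25781480869806 [ 0.00513445 -0.01375849 -2.34229593] 0.6478029815688219
(array([74.1,  8.6, 19.6]), np.float64(-4.45)) (array([ 73.6,   8.9, 104.6]), np.float64(-4.45))
```

Emit:
servo_tool --rows '[[[38, 5, 15], -2, -1], [[74, 9, 25], -4.4, -1], [[74, 9, 55], -4.4, -1], [[74, 9, 90], -4.4, -1], [[74, 9, 90], -4.4, -1], [[74, 9, 90], -4.4, -1], [[74, 9, 90], -4.4, -1]]'

```text
t: 3.95
tcp_pos: [0.5339, 0.0654, 0.2309]
tool_rot: [0.625, 0.781, 0.001, -0.002]
force: [1.5, 0.5, -2.2]
finger_gap: 0.649
```

```bash
cat > ch.py <<'E'
from h import *
s=snapshot('top'); im=s["image"]; hsv=cv2.cvtColor(im,cv2.COLOR_BGR2HSV)
P=cloud(s)
m=(hsv[...,0]>24)&(hsv[...,0]<40)&(hsv[...,1]>90); m[:180]=0; m[310:]=0; m[:,:200]=0; m[:,500:]=0
q=P[m]*1000; l=q[:,:2]-G0; print("cheese px",m.sum(),"z",np.percentile(q[:,2],[5,50,95]) if len(q) else 0)
if len(q): print("gx",np.percentile(l@gx,[1,50,99]),"gy",np.percentile(l@gy,[1,50,99]))
cv2.imwrite("pics/top_last.png",cv2.resize(im[190:310,205:475],None,fx=2.96,fy=2.96,interpolation=cv2.INTER_CUBIC))
E
python3 ch.py; python3 -c "
from h import *
s=sense();print(s['t'],s['tcp_pos'],yaw(),s['force'],s['finger_gap'])
print(rel(gw(0,6,201),YG+90))
s=snapshot('scene');cv2.imwrite('pics/s2.png',cv2.resize(s['image'][140:300,260:440],None,fx=3.7,fy=3.7))"
```

```text
cheese px 0 z 0
4.0 [0.53399666 0.06537182 0.23123631] 102.61665874089533 [ 0.04276637 -0.37897942 -2.79524026] 0.6518891214337983
(array([ 0.1, -0.8, 30.2]), np.float64(-0.09))
```

View pics/s2.png

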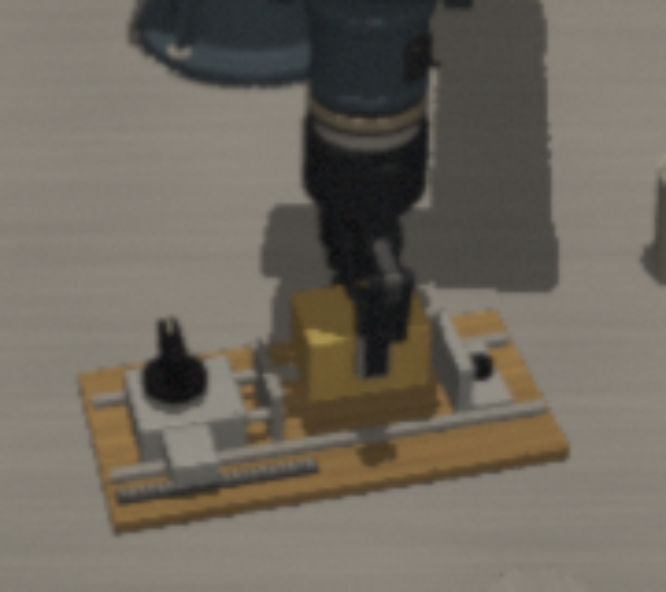

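Picture 5 shows the cheese at (360,345), hovering aligned between the pusher (268,390) and the fence (455,360). Lowering gently.

Emit:
servo_tool --rows '[[[0, -0.8, 8], 0, -1], [[0, -0.8, 16], 0, -1], [[0, -0.8, 23], 0, -1], [[0, -0.8, 26], 0, -1], [[0, -0.8, 28.5], 0, -1], [[0, -0.8, 28.5], 0, -1], [[0, -0.8, 28.5], 0, -1]]'

```text
t: 4.75
tcp_pos: [0.5332, 0.0653, 0.2027]
tool_rot: [0.625, 0.781, 0.001, -0.002]
force: [0.1, 0.5, -2.5]
finger_gap: 0.648
```

```bash
python3 -c "
from h import *
s=sense();print(s['t'],s['tcp_pos'],yaw(),s['force'],s['finger_gap'])
print(rel(gw(0,6,200),YG+90))"
```

```text
4.75 [0.53318581 0.06532831 0.20272815] 102.61823434142144 [ 0.1038305   0.49828997 -2.5059338 ] 0.6479322376586719
(array([ 0.1, -0. ,  2.7]), np.float64(-0.09))
```

Emit:
servo_tool --rows '[[[0, 0, 1], 0, -1], [[0, 0, 2], 0, -1], [[0, 0, 3], 0, -1], [[0, 0, 3], 0, -1], [[0, 0, 3], 0, -1]]'

```text
t: 5.25
tcp_pos: [0.5332, 0.0654, 0.2002]
tool_rot: [0.625, 0.781, 0.002, -0.002]
force: [0.2, 1.1, 3.3]
finger_gap: 0.65
```

Contact made (+3.3 N). Opening, then rising straight up.

Emit:
servo_tool --rows '[[[0, 0, 0], 0, 1], [[0, 0, 0], 0, 1], [[0, 0, 0], 0, 1], [[0, 0, 0], 0, 1], [[0, 0, 0], 0, 1], [[0, 0, 0], 0, 1]]'

```text
t: 5.85
tcp_pos: [0.5333, 0.0654, 0.2002]
tool_rot: [0.625, 0.781, 0.002, -0.002]
force: [0.2, -0.9, -0.1]
finger_gap: 1.003
```

Emit:
servo_tool --rows '[[[0, 0, -20], 0, 1], [[0, 0, -50], 0, 1], [[0, 0, -90], 0, 1], [[0, 0, -110], 0, 1], [[0, 0, -110], 0, 1]]'

```text
t: 6.35
tcp_pos: [0.5343, 0.0649, 0.3132]
tool_rot: [0.625, 0.781, 0.004, 0.001]
force: [0.4, -0.3, 0.2]
finger_gap: 0.998
```

```bash
python3 ch.py; python3 -c "
from h import *
s=sense();print(s['t'],s['tcp_pos'],yaw(),s['force'],s['ft_torque'],s['finger_gap'])
print(rel(gw(-1,-114.5,310),YG+180))"
```

```text
cheese px 0 z 0
6.4 [0.53359232 0.06490403 0.31155507] 102.62490055769145 [ 0.68090054 -1.03707454 -0.3826317 ] [ 0.00707415 -0.02886738 -0.00101486] 0.9984101906260016
(array([-119.9,   -1.2,    1.1]), np.float64(-90.09))
```

Emit:
servo_tool --rows '[[[-20, 0, 0], -8.5, 1], [[-40, 0, 0], -17, 1], [[-65, 0, 0], -25.5, 1], [[-90, -1, 0], -34, 1], [[-110, -1, 0], -42.5, 1], [[-120, -1, 0], -51, 1], [[-120, -1, 0], -59.5, 1], [[-120, -1, 0], -68, 1]]'

```text
t: 7.2
tcp_pos: [0.5583, -0.053, 0.3092]
tool_rot: [0.079, 0.997, 0.003, -0.0]
force: [0.3, 0.0, 0.6]
finger_gap: 1.0
```

```bash
python3 ch.py; python3 -c "
from h import *
s=sense();print(s['t'],s['tcp_pos'],yaw(),s['q'][5])
print(rel(gw(-1,-114.5,285),YG+180))
s=snapshot('scene');cv2.imwrite('pics/s3.png',cv2.resize(s['image'][140:300,260:440],None,fx=3.7,fy=3.7));np.savez('s3.npz',**s)"
```

```text
cheese px 709 z [nan nan nan]
gx [nan nan nan] gy [nan nan nan]
7.25 [ 0.55826049 -0.05267144  0.30925618] 171.1506554478652 -1.7147813067493123
(array([-0.4,  0.3, 24.3]), np.float64(-21.56))
```

View pics/s3.png

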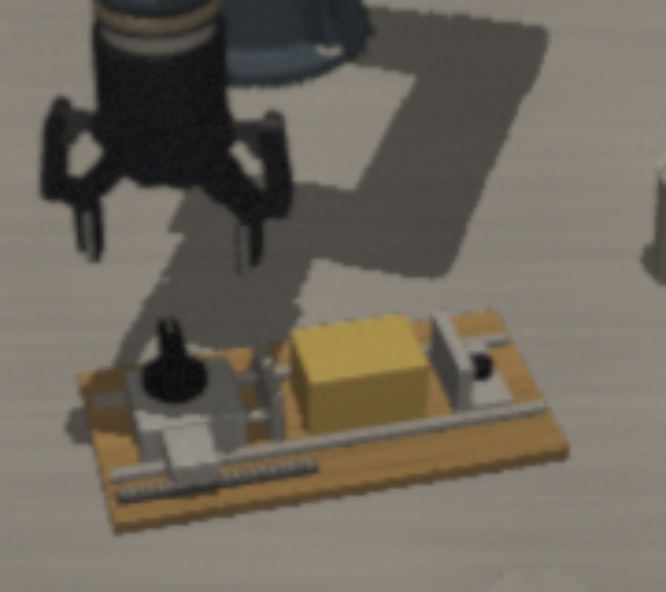

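Picture 6 shows the cheese lying free in the channel at (360,370), with gaps to the pusher (270,390) and the fence (450,360). I'll finish the turn, then compute the cheese pose from the images with NaNs dropped.

Emit:
servo_tool --rows '[[[0, 0, 5], -8.5, 1], [[0, 0, 15], -17, 1], [[0, 0, 24], -21.5, 1], [[0, 0, 24], -21.5, 1], [[0, 0, 24], -21.5, 1]]'

```text
t: 7.8
tcp_pos: [0.5581, -0.0522, 0.2847]
tool_rot: [-0.104, 0.995, 0.003, -0.001]
force: [0.3, 1.4, 0.2]
finger_gap: 1.0
```

```bash
sed -i 's/q=P\[m\]\*1000;/q=P[m]*1000; q=q[np.isfinite(q[:,0])\&(q[:,2]>58)];/' ch.py; python3 ch.py; python3 -c "
from h import *
s=sense();print(s['t'],s['tcp_pos'],yaw(),s['force'],s['ft_torque'])
print(rel(gw(-1,-114.5,243),YG+180))
# bar seen from scene camera, before
s=dict(np.load('scene0.npz'));P=cloud(s)*1000;l=P[...,:2]-G0;X=l@gx;Y=l@gy;f=(abs(X)<30)&(Y<-90)&(Y>-140)&(P[...,2]>70)&(P[...,2]<100)
print('bar scene',f.sum(),X[f].mean(),Y[f].mean(),P[...,2][f].max(),np.percentile(Y[f],[2,98]),np.percentile(X[f],[2,98]))"
```

```text
cheese px 726 z [60.08833817 63.84878158 68.27817402]
gx [-25.23563156   5.11082914  28.59145195] gy [-40.07721984  14.73676666  44.09135853]
7.85 [ 0.55826158 -0.05229311  0.28511065] -168.0689522706687 [ 0.22553945  0.26237164 -0.50787795] [ 0.01209751 -0.01670317  0.0203981 ]
(array([-0.4, -0.3, 42.1]), np.float64(-0.78))
bar scene 121 5.902364700017009 -117.29505415160199 94.32729954252406 [-123.23562889 -110.02616585] [-19.51454137  21.76060001]
```

```bash
python3 -c "
from h import *
s=dict(np.load('s3.npz'));T=s['cam_to_world']
def zat(px,xy):
    r=ray(s,px)[0]@T[:3,:3].T;o=T[:3,3]*1000; d=np.array(xy)-o[:2]; t=(d@r[:2])/(r[:2]@r[:2]); p=o+t*r; return p, np.linalg.norm(p[:2]-xy)
ty=np.radians(171.15-90);u=np.array([np.cos(ty),np.sin(ty)])
for k in(42,48,-42,-48):
  for px in((326.8,212.4),(285.5,210.)): print(k,px,zat(px,np.array([558.3,-52.7])+k*u), 'tcp z 309.3')
print('closed s2', zat((361.4,242.),gw(33,6,0)[:2]),'tcp 231.2')"
```

```text
42 (326.8, 212.4) (array([564.72060073,  -4.65107708, 146.18127233]), np.float64(6.54908240166841)) tcp z 309.3
42 (285.5, 210.0) (array([574.29516299, -95.39168527, 161.0162994 ]), np.float64(84.72970571016528)) tcp z 309.3
48 (326.8, 212.4) (array([565.6807884 ,  -4.6450625 , 146.89501062]), np.float64(0.626413792048835)) tcp z 309.3
48 (285.5, 210.0) (array([575.86939471, -95.21342531, 162.17216259]), np.float64(90.51676177268372)) tcp z 309.3
-42 (326.8, 212.4) (array([551.27797332,  -4.73528121, 136.1889363 ]), np.float64(89.46644293634255)) tcp z 309.3
-42 (285.5, 210.0) (array([552.25591888, -97.8873247 , 144.8342147 ]), np.float64(3.710920834906917)) tcp z 309.3
-48 (326.8, 212.4) (array([550.31778565,  -4.74129579, 135.47519802]), np.float64(95.38911154596214)) tcp z 309.3
-48 (285.5, 210.0) (array([550.68168715, -98.06558466, 143.67835151]), np.float64(2.0761352276115352)) tcp z 309.3
closed s2 (array([565.56822235,  75.5536267 ,  59.50266937]), np.float64(2.840860028894981)) tcp 231.2
```

Emit:
servo_tool --rows '[[[-0.5, 0, 15], -0.8, 1], [[-0.5, 0, 30], -0.8, 1], [[-0.5, 0, 44], -0.8, 1], [[-0.5, 0, 44], -0.8, 1], [[-0.5, 0, 44], -0.8, 1], [[-0.5, 0, 44], -0.8, 1]]'

```text
t: 8.45
tcp_pos: [0.559, -0.052, 0.2417]
tool_rot: [-0.111, 0.994, 0.003, 0.0]
force: [-0.5, -0.6, -0.4]
finger_gap: 1.0
```

```bash
cat > st.py <<'E'
from h import *
s=sense(); p=np.array(s['tcp_pos'])*1000; l=p[:2]-G0; f=np.array(s['force'])
print('t',s['t'],'gx,gy,z',(l@gx).round(2),(l@gy).round(2),p[2].round(1),'yaw',round(yaw(),2),'turned',round((YG+180-yaw()+180)%360-180,2),'F gx,gy,z',(f[:2]@gx).round(2),(f[:2]@gy).round(2),f[2].round(2),'tau',np.round(s['ft_torque'],3),'gap',s['finger_gap'],'q6',s['q'][5])
E
python3 st.py; python3 -c "
from h import *
print(rel(gw(-0.5,-115,241),YG+180))"
```

```text
t 8.45 gx,gy,z -0.59 -114.32 241.7 yaw -167.29 turned 0.0 F gx,gy,z -0.58 -0.47 -0.43 tau [-0.    -0.007 -0.047] gap 1.000413337485304 q6 -2.090902245054207
(array([-0.1, -0.7,  0.7]), np.float64(-0.0))
```

Emit:
servo_tool --rows '[[[0, -0.6, 0], 0, -0.5], [[0, -0.6, 0], 0, -0.5], [[0, -0.6, 0], 0, -0.5], [[0, -0.6, 0], 0, -0.5], [[0, -0.6, 0], 0, -1], [[0, -0.6, 0], 0, -1], [[0, -0.6, 0], 0, -1], [[0, -0.6, 0], 0, -1]]' --force 30

```text
t: 9.25
tcp_pos: [0.5593, -0.0528, 0.2419]
tool_rot: [-0.111, 0.994, 0.002, 0.001]
force: [-0.1, -1.0, 2.4]
finger_gap: 0.152
```

```bash
python3 st.py
```

```text
t 9.25 gx,gy,z -0.49 -115.07 241.9 yaw -167.29 turned -0.0 F gx,gy,z -0.36 -0.98 2.43 tau [-0.226  0.022 -0.008] gap 0.15174809486808108 q6 -2.0918214923607565
```

Emit:
servo_tool --rows '[[[0, 0, 0], 0, -1], [[0, 1.0, 0], 4, -1], [[0, 2.1, 0], 8, -1], [[0, 3.1, 0], 12, -1], [[0, 4.2, 0], 16, -1], [[0, 5.2, 0], 20, -1], [[0, 6.3, 0], 24, -1]]' --force 70

```text
t: 9.95
tcp_pos: [0.558, -0.0469, 0.242]
tool_rot: [0.099, 0.995, 0.002, 0.0]
force: [-0.1, -2.1, 2.3]
finger_gap: 0.146
```

```bash
cat >> st.py <<'E'
th=(YG+180-yaw()+180)%360-180
print('expected gy for angle',round(-115.1+15*np.radians(th),2),'err',round((l@gy)-(-115.1+15*np.radians(th)),2))
for a in [0,4,8,12,16,20,24,28,32]: # targets rel to now, on-line at gx=-.5
    d,_=rel(gw(-0.5,-115.1+15*np.radians(th+a),241.7)); print(a,d,end='; ')
E
python3 st.py
```

```text
t 9.95 gx,gy,z -0.44 -109.05 242.0 yaw 168.64 turned 24.07 F gx,gy,z -0.59 -2.05 2.35 tau [-0.409  0.016  0.219] gap 0.14609582155771278 q6 -1.660889400834245
expected gy for angle -108.8 err -0.25
0 [0.2 0.2 0.4]; 4 [0.6 1.2 0.4]; 8 [1.  2.1 0.4]; 12 [1.4 3.1 0.4]; 16 [1.9 4.  0.4]; 20 [2.3 5.  0.4]; 24 [2.7 5.9 0.4]; 28 [3.1 6.9 0.4]; 32 [3.6 7.9 0.4];
```

Emit:
servo_tool --rows '[[[0.4, 0.9, 0], 4, -1], [[0.8, 1.9, 0], 8, -1], [[1.2, 2.8, 0], 12, -1], [[1.7, 3.8, 0], 16, -1], [[2.1, 4.7, 0], 20, -1], [[2.5, 5.7, 0], 24, -1], [[2.9, 6.7, 0], 28, -1], [[3.4, 7.7, 0], 32, -1]]'

```text
t: 10.75
tcp_pos: [0.5561, -0.0389, 0.242]
tool_rot: [0.37, 0.929, 0.001, -0.0]
force: [-1.2, -2.4, 1.7]
finger_gap: 0.144
```

```bash
python3 st.py
```

```text
t 10.75 gx,gy,z -0.54 -100.84 242.0 yaw 136.58 turned 56.13 F gx,gy,z -1.73 -2.07 1.66 tau [-0.454  0.118  0.237] gap 0.14413816825312784 q6 -1.0867120487889457
expected gy for angle -100.4 err -0.44
0 [0.3 0.3 0.3]; 4 [1.2 0.9 0.3]; 8 [2.1 1.4 0.3]; 12 [2.9 2.  0.4]; 16 [3.8 2.6 0.4]; 20 [4.7 3.2 0.4]; 24 [5.6 3.8 0.4]; 28 [6.4 4.4 0.4]; 32 [7.3 4.9 0.4];
```

Emit:
servo_tool --rows '[[[1.0, 0.4, 0], 4, -1], [[2.0, 0.8, 0], 8, -1], [[2.8, 1.4, 0], 12, -1], [[3.7, 2.0, 0], 16, -1], [[4.6, 2.6, 0], 20, -1], [[5.5, 3.2, 0], 24, -1], [[6.3, 3.8, 0], 28, -1], [[7.2, 4.3, 0], 32, -1]]'

```text
t: 11.55
tcp_pos: [0.5538, -0.0311, 0.242]
tool_rot: [0.612, 0.791, 0.001, -0.0]
force: [-0.2, -1.5, 1.4]
finger_gap: 0.142
```

```bash
python3 st.py
```

```text
t 11.55 gx,gy,z -1.1 -92.72 242.0 yaw 104.51 turned 88.2 F gx,gy,z -0.53 -1.45 1.38 tau [-0.47   0.105  0.265] gap 0.14210779433862628 q6 -0.5129151153955411
expected gy for angle -92.01 err -0.71
0 [0.7 0.6 0.3]; 4 [1.7 0.7 0.3]; 8 [2.8 0.7 0.3]; 12 [3.8 0.7 0.3]; 16 [4.9 0.8 0.3]; 20 [5.9 0.8 0.3]; 24 [7.  0.8 0.4]; 28 [8.  0.9 0.4]; 32 [9.1 0.9 0.4];
```

Emit:
servo_tool --rows '[[[1.0, 0.1, 0], 4, -1], [[2.1, 0.1, 0], 8, -1], [[3.1, 0.1, 0], 12, -1], [[4.2, 0.1, 0], 16, -1], [[5.3, 0.1, 0], 20, -1], [[6.3, 0.2, 0], 24, -1], [[7.3, 0.2, 0], 28, -1], [[8.4, 0.2, 0], 32, -1]]'

```text
t: 12.35
tcp_pos: [0.5516, -0.023, 0.242]
tool_rot: [0.807, 0.591, -0.0, -0.0]
force: [-0.8, -2.2, 2.0]
finger_gap: 0.147
```

```bash
python3 st.py
```

```text
t 12.35 gx,gy,z -1.45 -84.36 242.0 yaw 72.45 turned 120.26 F gx,gy,z -1.31 -1.97 2.04 tau [-0.316  0.179  0.28 ] gap 0.14745622515473963 q6 0.06140865906118394
expected gy for angle -83.62 err -0.74
0 [1.1 0.4 0.3]; 4 [ 2.  -0.1  0.3]; 8 [ 2.9 -0.6  0.3]; 12 [ 3.8 -1.1  0.3]; 16 [ 4.7 -1.7  0.3]; 20 [ 5.6 -2.2  0.3]; 24 [ 6.5 -2.7  0.3]; 28 [ 7.5 -3.2  0.3]; 32 [ 8.4 -3.8  0.3];
```

Emit:
servo_tool --rows '[[[0.7, -0.4, 0], 3, -1], [[1.4, -0.8, 0], 6, -1], [[2.0, -1.1, 0], 9, -1]]'

```text
t: 12.65
tcp_pos: [0.551, -0.0208, 0.242]
tool_rot: [0.851, 0.526, -0.0, -0.0]
force: [0.1, -1.0, 1.9]
finger_gap: 0.143
```

Emit:
servo_tool --rows '[[[0.7, -0.4, 0], 3, -1]]'

```text
t: 12.75
tcp_pos: [0.5507, -0.0199, 0.242]
tool_rot: [0.864, 0.503, -0.001, -0.0]
force: [-1.3, -1.0, 1.5]
finger_gap: 0.151
```

```bash
python3 st.py
```

```text
t 12.75 gx,gy,z -1.63 -81.19 242.0 yaw 60.39 turned 132.32 F gx,gy,z -1.53 -0.67 1.5 tau [-0.263  0.041  0.215] gap 0.15054539004766362 q6 0.2787750938122427
expected gy for angle -80.46 err -0.73
0 [1.3 0.3 0.3]; 4 [ 2.1 -0.4  0.3]; 8 [ 2.8 -1.1  0.3]; 12 [ 3.6 -1.8  0.3]; 16 [ 4.4 -2.5  0.3]; 20 [ 5.2 -3.2  0.3]; 24 [ 5.9 -3.9  0.3]; 28 [ 6.7 -4.6  0.3]; 32 [ 7.5 -5.3  0.3];
```

Emit:
servo_tool --rows '[[[0.3, -0.3, 0], 1.5, -1], [[0.6, -0.5, 0], 3, -1]]'

```text
t: 12.95
tcp_pos: [0.5505, -0.0191, 0.242]
tool_rot: [0.877, 0.48, -0.001, -0.0]
force: [-0.7, -0.4, 2.2]
finger_gap: 0.151
```

```bash
python3 st.py | head -1
```

```text
t 12.95 gx,gy,z -1.64 -80.36 242.0 yaw 57.37 turned 135.34 F gx,gy,z -0.74 -0.28 2.16 tau [-0.193  0.092  0.28 ] gap 0.15073499936588405 q6 0.3331814660597295
```

Emit:
servo_tool --rows '[[[0.3, -0.3, 0], 1.5, -1], [[0.5, -0.6, 0], 3, -1]]'

```text
t: 13.15
tcp_pos: [0.5503, -0.0183, 0.242]
tool_rot: [0.89, 0.456, -0.001, -0.0]
force: [-0.2, -0.9, 2.0]
finger_gap: 0.15
```

```bash
python3 st.py | head -1
```

```text
t 13.15 gx,gy,z -1.72 -79.52 242.0 yaw 54.28 turned 138.43 F gx,gy,z -0.44 -0.84 2.03 tau [-0.2    0.049  0.258] gap 0.15021882945943846 q6 0.38849932647805974
```

Emit:
servo_tool --rows '[[[0.25, -0.3, 0], 1.5, -1], [[0.5, -0.6, 0], 3, -1]]'

```text
t: 13.35
tcp_pos: [0.5501, -0.0175, 0.242]
tool_rot: [0.902, 0.432, -0.001, -0.0]
force: [-0.6, -0.9, 1.4]
finger_gap: 0.148
```

```bash
python3 st.py | head -1
```

```text
t 13.35 gx,gy,z -1.74 -78.7 242.0 yaw 51.18 turned 141.53 F gx,gy,z -0.78 -0.71 1.44 tau [-0.202  0.051  0.351] gap 0.14825691433273686 q6 0.44412443821720143
```

Emit:
servo_tool --rows '[[[0.25, -0.3, 0], 1.5, -1], [[0.5, -0.6, 0], 3, -1]]'

```text
t: 13.55
tcp_pos: [0.5499, -0.0168, 0.2421]
tool_rot: [0.913, 0.407, -0.001, -0.0]
force: [-0.8, -0.7, 1.5]
finger_gap: 0.147
```

```bash
python3 st.py | head -1
```

```text
t 13.55 gx,gy,z -1.76 -77.94 242.1 yaw 48.06 turned 144.65 F gx,gy,z -0.96 -0.55 1.53 tau [-0.269  0.021  0.321] gap 0.14716718408059337 q6 0.4999230835315185
```

Emit:
servo_tool --rows '[[[0.22, -0.32, 0], 1.5, -1]]'

```text
t: 13.65
tcp_pos: [0.5498, -0.0164, 0.242]
tool_rot: [0.919, 0.394, -0.001, -0.0]
force: [-0.9, -0.9, 2.9]
finger_gap: 0.146
```

```bash
python3 st.py | head -1
```

```text
t 13.65 gx,gy,z -1.75 -77.55 242.0 yaw 46.46 turned 146.25 F gx,gy,z -1.12 -0.71 2.87 tau [-0.239  0.04   0.32 ] gap 0.1464545230473044 q6 0.5288258102955569
```

Emit:
servo_tool --rows '[[[0.22, -0.32, 0], 1.5, -1]]'

```text
t: 13.75
tcp_pos: [0.5497, -0.0161, 0.242]
tool_rot: [0.924, 0.381, -0.001, 0.0]
force: [-0.2, -1.6, 1.8]
finger_gap: 0.148
```

```bash
python3 st.py | head -1
```

```text
t 13.75 gx,gy,z -1.75 -77.19 242.0 yaw 44.84 turned 147.87 F gx,gy,z -0.49 -1.49 1.76 tau [-0.232  0.031  0.331] gap 0.1482049124827125 q6 0.5578683065628661
```

Emit:
servo_tool --rows '[[[0.2, -0.33, 0], 1.5, -1]]'

```text
t: 13.85
tcp_pos: [0.5496, -0.0157, 0.2421]
tool_rot: [0.93, 0.368, -0.001, 0.0]
force: [-1.0, -1.4, 1.1]
finger_gap: 0.147
```

```bash
python3 st.py | head -1
```

```text
t 13.85 gx,gy,z -1.76 -76.79 242.1 yaw 43.23 turned 149.48 F gx,gy,z -1.32 -1.14 1.15 tau [-0.271  0.014  0.45 ] gap 0.1470575421221684 q6 0.5869295539125071
```

Emit:
servo_tool --rows '[[[0.2, -0.33, 0], 1.5, -1]]'

```text
t: 13.95
tcp_pos: [0.5495, -0.0153, 0.242]
tool_rot: [0.935, 0.355, -0.001, 0.0]
force: [-0.7, -0.9, 2.2]
finger_gap: 0.148
```

```bash
python3 st.py | head -1; python3 ch.py; python3 -c "
from h import *
s=snapshot('scene');cv2.imwrite('pics/s4.png',cv2.resize(s['image'][180:290,270:430],None,fx=5,fy=5,interpolation=cv2.INTER_CUBIC))"
```

```text
t 13.95 gx,gy,z -1.76 -76.38 242.0 yaw 41.62 turned 151.09 F gx,gy,z -0.87 -0.72 2.19 tau [-0.272  0.01   0.425] gap 0.14824034412746676 q6 0.6159060933748435
cheese px 448 z [ 60.29526642  63.92038752 384.42245808]
gx [-30.64681596   0.98226822  28.33310023] gy [-26.52756369  45.00465843  64.12504353]
```

View pics/s4.png

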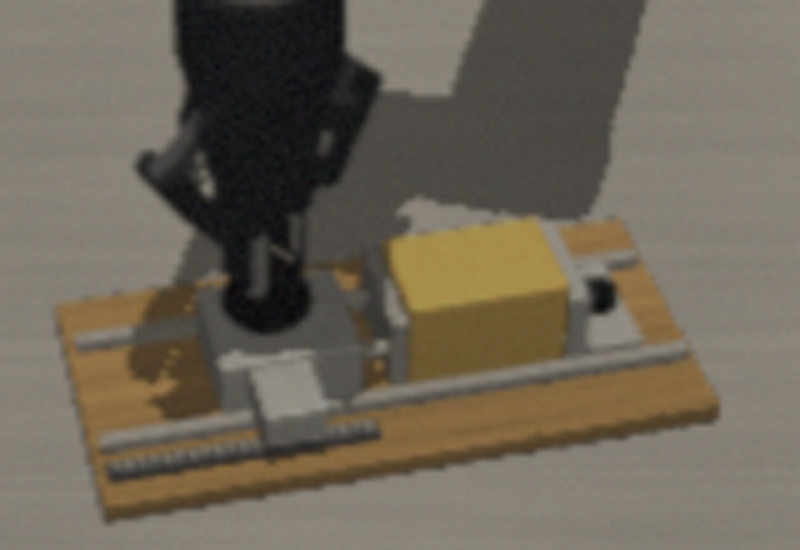

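Picture 7 shows the cheese with its front at the fence (580,290) and the pusher (390,310) tight behind it. The feed torque has risen from about 0.26 to 0.43 N m, roughly 12 N. Torque readings are noisy, so I'll back off slightly and re-approach to separate friction from load.

Emit:
servo_tool --rows '[[[-0.12, 0.23, 0], -1, -1], [[-0.25, 0.46, 0], -2, -1]]'

```text
t: 14.25
tcp_pos: [0.5496, -0.0157, 0.242]
tool_rot: [0.928, 0.372, -0.001, -0.0]
force: [-0.6, -0.7, 1.8]
finger_gap: 0.146
```

```bash
python3 st.py | head -1
```

```text
t 14.25 gx,gy,z -1.79 -76.82 242.0 yaw 43.67 turned 149.04 F gx,gy,z -0.75 -0.52 1.8 tau [-0.214  0.036  0.011] gap 0.1460431170427137 q6 0.5782703570482988
```

Emit:
servo_tool --rows '[[[-0.25, 0.46, 0], -2, -1]]'

```text
t: 14.35
tcp_pos: [0.5497, -0.0161, 0.242]
tool_rot: [0.922, 0.388, -0.001, -0.001]
force: [-0.0, -1.6, 2.0]
finger_gap: 0.144
```

```bash
python3 st.py | head -1
```

```text
t 14.35 gx,gy,z -1.79 -77.25 242.0 yaw 45.67 turned 147.04 F gx,gy,z -0.38 -1.58 1.96 tau [-0.173  0.099 -0.064] gap 0.1439091240323703 q6 0.5416184409594855
```

Emit:
servo_tool --rows '[[[-0.12, 0.23, 0], -1, -1]]'

```text
t: 14.45
tcp_pos: [0.5498, -0.0164, 0.242]
tool_rot: [0.918, 0.396, -0.001, -0.001]
force: [-1.2, -1.7, 2.4]
finger_gap: 0.146
```

```bash
python3 st.py | head -1
```

```text
t 14.45 gx,gy,z -1.79 -77.49 242.0 yaw 46.66 turned 146.05 F gx,gy,z -1.52 -1.4 2.37 tau [-0.159  0.033 -0.115] gap 0.14640276909602573 q6 0.523098763871674
```

Emit:
servo_tool --rows '[[[-0.13, 0.22, 0], -1, -1]]'

```text
t: 14.55
tcp_pos: [0.5498, -0.0166, 0.242]
tool_rot: [0.915, 0.404, -0.001, -0.001]
force: [-0.5, -0.0, 2.6]
finger_gap: 0.143
```

```bash
python3 st.py | head -1
```

```text
t 14.55 gx,gy,z -1.78 -77.76 242.0 yaw 47.66 turned 145.05 F gx,gy,z -0.51 0.11 2.6 tau [-0.232  0.063 -0.142] gap 0.1433205808549926 q6 0.5046160582404139
```

Emit:
servo_tool --rows '[[[-0.13, 0.22, 0], -1, -1]]'

```text
t: 14.65
tcp_pos: [0.5499, -0.0169, 0.242]
tool_rot: [0.911, 0.412, -0.001, -0.001]
force: [-0.7, -1.3, 2.9]
finger_gap: 0.15
```

```bash
python3 st.py | head -1
```

```text
t 14.65 gx,gy,z -1.78 -78.07 242.0 yaw 48.68 turned 144.03 F gx,gy,z -0.99 -1.13 2.92 tau [-0.179  0.003 -0.104] gap 0.14956826177337332 q6 0.48587731347777446
```

Emit:
servo_tool --rows '[[[-0.13, 0.22, 0], -1, -1]]'

```text
t: 14.75
tcp_pos: [0.55, -0.0172, 0.242]
tool_rot: [0.907, 0.42, -0.001, -0.001]
force: [-0.5, -1.2, 2.5]
finger_gap: 0.145
```

```bash
python3 st.py | head -1
```

```text
t 14.75 gx,gy,z -1.75 -78.34 242.0 yaw 49.73 turned 142.98 F gx,gy,z -0.79 -1.06 2.47 tau [-0.16   0.064 -0.166] gap 0.14493156335186813 q6 0.4669435441473024
```

Emit:
servo_tool --rows '[[[0.2, -0.3, 0], 1.5, -1], [[0.4, -0.6, 0], 3, -1], [[0.5, -0.8, 0], 4, -1]]'

```text
t: 15.05
tcp_pos: [0.5497, -0.0164, 0.242]
tool_rot: [0.921, 0.388, -0.001, -0.001]
force: [0.1, -2.0, 1.9]
finger_gap: 0.142
```

```bash
python3 st.py | head -1
```

```text
t 15.05 gx,gy,z -1.82 -77.48 242.0 yaw 45.71 turned 147.0 F gx,gy,z -0.39 -1.96 1.92 tau [-0.366  0.053  0.298] gap 0.1423074293441743 q6 0.5392648833300815
```

Emit:
servo_tool --rows '[[[0.13, -0.22, 0], 1, -1]]'

```text
t: 15.15
tcp_pos: [0.5497, -0.0162, 0.242]
tool_rot: [0.925, 0.38, -0.001, -0.001]
force: [0.6, -1.0, 1.9]
finger_gap: 0.144
```

```bash
python3 st.py | head -1
```

```text
t 15.15 gx,gy,z -1.79 -77.27 242.0 yaw 44.69 turned 148.02 F gx,gy,z 0.4 -1.09 1.87 tau [-0.362  0.082  0.39 ] gap 0.1440251861793717 q6 0.5581716801966206
```

Emit:
servo_tool --rows '[[[0.13, -0.22, 0], 1, -1]]'

```text
t: 15.25
tcp_pos: [0.5497, -0.0159, 0.242]
tool_rot: [0.928, 0.372, -0.001, -0.001]
force: [-0.6, -1.4, 1.8]
finger_gap: 0.148
```

```bash
python3 st.py | head -1
```

```text
t 15.25 gx,gy,z -1.78 -77.03 242.0 yaw 43.64 turned 149.07 F gx,gy,z -0.9 -1.25 1.8 tau [-0.313  0.153  0.384] gap 0.14765716759175468 q6 0.5773045390123417
```

Forward torque is about 0.40 N m against 0.255 free, so roughly 10 N. Releasing the knob and rising.

Emit:
servo_tool --rows '[[[0, 0, 0], 0, 0], [[0, 0, 0], 0, 0], [[0, 0, 0], 0, 0], [[0, 0, 0], 0, 0]]'

```text
t: 15.65
tcp_pos: [0.5496, -0.0158, 0.2419]
tool_rot: [0.928, 0.371, -0.001, -0.001]
force: [0.8, 0.1, -0.0]
finger_gap: 0.501
```

Emit:
servo_tool --rows '[[[0, 0, -25], 0, 0], [[0, 0, -60], 0, 0], [[0, 0, -100], 0, 0], [[0, 0, -130], 0, 0], [[0, 0, -130], 0, 0]]'

```text
t: 16.15
tcp_pos: [0.5513, -0.016, 0.3764]
tool_rot: [0.928, 0.371, 0.003, 0.002]
force: [-0.1, -0.3, -0.8]
finger_gap: 0.5
```

Emit:
servo_tool --rows '[[[-30, 30, 0], 0, 0], [[-60, 60, 0], 0, 0], [[-90, 90, 0], 0, 0], [[-120, 120, 0], 0, 0], [[-150, 140, 0], 0, 0], [[-150, 140, 0], 0, 0], [[-150, 140, 0], 0, 0], [[-150, 140, 0], 0, 0]]'

```text
t: 16.95
tcp_pos: [0.5389, -0.2198, 0.3758]
tool_rot: [0.928, 0.372, 0.003, 0.001]
force: [-0.3, 0.7, 0.4]
finger_gap: 0.499
```

```bash
python3 st.py|head -1; python3 ch.py; python3 -c "
from h import *
s=snapshot('top');P=cloud(s)*1000;l=P[...,:2]-G0;X=l@gx;Y=l@gy;Z=P[...,2]
f=(abs(X)<30)&(Y<-40)&(Y>-140)&(Z>82)&(Z<100)
print('bar',f.sum(),X[f].mean(),Y[f].mean()); r=cv2.minAreaRect(np.c_[X[f],Y[f]].astype(np.float32)); print(r)
f=(abs(X)<40)&(Z>55)&(Z<72)&(Y>-40)&(Y<85); hsv=cv2.cvtColor(s['image'],cv2.COLOR_BGR2HSV); f&=(hsv[...,1]>90); print('cheese',cv2.minAreaRect(np.c_[X[f],Y[f]].astype(np.float32)),np.median(Z[f]))"
```

```text
t 16.95 gx,gy,z -57.1 -273.53 375.8 yaw 43.63 turned 149.08 F gx,gy,z -0.11 0.73 0.43 tau [ 0.079 -0.03  -0.027] gap 0.49892077302932614 q6 0.22745367407753658
cheese px 939 z [60.25615168 63.80417578 67.49761697]
gx [-25.02237885   1.41483806  28.07491902] gy [-12.2459536   25.7323639   63.77350865]
bar 129 -0.9303155858248155 -76.49609329217182
((-1.2986583709716797, -76.1368408203125), (41.195465087890625, 13.074302673339844), 32.220584869384766)
cheese ((-0.3786163330078125, 24.398277282714844), (80.79425811767578, 58.93975067138672), 89.42713928222656) 63.621320984225676
```

View pics/top_last.png

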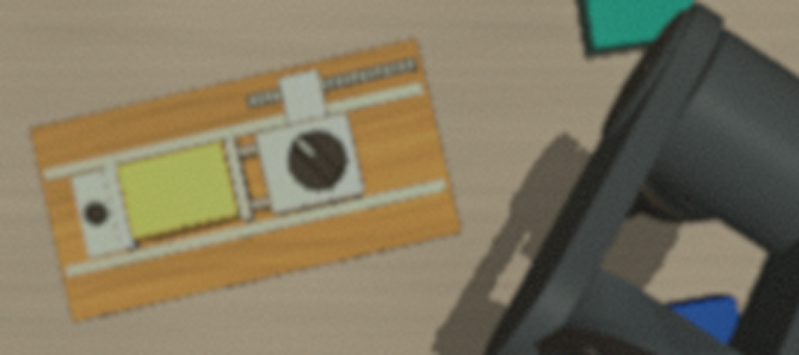

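Picture 8 shows the cheese (178,190) clamped square between the fence (125,205) and the pusher (238,178), the knob released and the arm clear. Handing in.

```bash
python3 -c "
from h import *
print(np.abs(sense()['qd']).max()); print(sign_off())"
```

```text
0.006113582227706383
the job is handed in; nothing more can be done
None
```

I laid the cheese in the channel, clamped it against the fence with the feed knob and handed the job in at about 17 s. I estimate the clamp at about 10 N. `sign_off` reports no verdict, so I don't know whether it passed.

- **Placing:** I gripped the pale yellow block across its short side, set it down near guide y = +6 mm and let go. The scene picture showed it lying free between pusher and fence.
- **Clamping:** I turned the knob clockwise to about 148–149° while following its carriage. Once gripped, sideways force on the knob read under about 3 N (mount offset under 1 mm).
- **Last checks:** The top view puts the cheese within about 1.5 mm of the channel's middle line, within 0.6° of its direction, and seated against fence and pusher. The bar's angle read about 148°, in line with the arm's 149°. The arm was clear and the gripper open.

**Uncertainty:** The pusher force is inferred from knob torque, not measured. Torque readings scatter by about ±0.03 N m (±2 N). Forward readings gave about 10 N, and 10–12 N if the knob's friction is lower than I assumed. I first wound to 151° (about 12–13 N). A check turn back to about 143° gave a rougher 5–9 N there, and I then wound forward to the final setting.

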